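# Tip a book over for scanning

### The arm

A 6-joint arm with a two-finger parallel gripper is mounted at the origin on the work surface. World frame = base frame: x ahead of the robot, y to its left, z up, the work surface at z = 0. Lengths are in m, angles in degrees, forces in N, time in s.
With the tool pointing down it reaches from about 0.325 to 0.775 m from the base axis. Payload 5.5 kg.
Tool frame: the origin (TCP) lies at the centre of the arm's flange, where the gripper is bolted on; the fingertips stand 182 mm ahead of it and the grasp point (between the pads) lies 163 mm ahead of it; z points along the fingers, y is the direction in which the jaws open and shut (so a half turn about z gives the same grasp; the last joint's range is limited). The gripper opens to 88 mm and grips with 3 to 60 N. Pads are 20 mm wide; open, the fingers measure 115 mm over their backs; the gripper's body (75 mm by 178 mm) begins 61 mm behind the grasp point.
Start: joints at [62.298, 5.22, 70.514, -0, 104.267, -3.249], TCP at [0.248, 0.546, 0.405] pointing down, gripper open.
Joint ranges: [-164.24, 164.24], [-49.07, 125.15], [9.68, 141.18], [-86.29, 266.29], [3.28, 154.24], [-151.56, 151.56]. Speed limits (degrees/s): [147.25, 147.25, 172.46, 180, 180, 180].

### API

Orientations are given as [roll, pitch, yaw] about the fixed x, y, z axes, in that order (R = Rz(yaw) Ry(pitch) Rx(roll)).
In Python, from station import r gives the robot as it stands. The module is installed in compiled form; this text tells all that it offers. Calls block until the motion is done:
- r.reach(position, orientation): joint-space move of the TCP to a pose.
- r.servo_line(position, rotation=None, speed=0.15): straight line of the TCP; rotation=None keeps the orientation; speed is the mean speed in m/s.
- r.move_joints(angles): joint-space move.
- r.let_go() and r.grab(squeeze=None): open the fingers fully, or close them until they stop; squeeze is the grip in N (None keeps the last).
- r.wait(seconds).
- r.inverse_kinematics(position, orientation): joint angles nearest the present ones, or None.
- r.sense(): the state.
- r.snapshot(name): name is "side" or "top"; returns a dict with "frame" (420x560x3 uint8, red, green, blue), "fx", "fy", "cx", "cy" (pixels), "dist_coeffs" ([k1, k2, p1, p2, k3] as OpenCV has them; the pictures are not rectified), "R" (3x3) and "t" (3): a world point X has camera coordinates R X + t. Camera axes: x right, y down, z forward; pixel columns grow to the right and rows downward; lengths in m; the calibration is good to about 2 mm. A picture is of the moment at which its call begins. There is no depth.
A pose or a line that the arm cannot do raises r.IKError and nothing moves.
- r.hand_in(): hands the job in, once; it reports no verdict.
The state is a dict: "clock": time; "joints": joint angles; "joint_vel": joint speeds; "joint_torque": joint torques, N m; "tcp_pos": TCP position; "orientation": TCP orientation; "contact_force": force on the tool from outside, world axes, zero at the start; "torque": the same for the moment, N m; "opening": finger opening in m.
Only numpy, scipy, OpenCV 4.12 (cv2) and the standard library are available. Lean on these libraries where they do the work, as an engineer would, in place of code of your own. Each camera call takes 0.05 s, during which the arm holds its last target.

### The job

Of the two books standing on the grey board, push the taller one over towards the metal stop bar, so that it lies flat on the board with its barcode label up. Then push it along the board until its top edge rests flush against the stop bar. Only push: do not grip or lift it, and leave the shorter book standing and everything else where it is.

Things in the scene. Friction and masses are not known exactly. Their poses are not given: they have to be found in the camera images.
- book_tall: The taller book: rigid, plain cream cover, 140 mm wide (x), 30 thick (y), 210 high (z), 0.3-0.55 kg, starts standing free on the board. Origin: centre of its bottom end; +z to its top end. Barcode label on its -y cover; +y faces the stop bar within 8 degrees; tipped over, its top end lands 25-80 mm short of the bar. Lying as wanted, its y points down, its z to the bar.
- tall_centre (a point): Centre of the taller book's volume, 105 mm from its bottom end.
- tall_top (a point): Centre of the taller book's top end, 210 mm from its bottom end along the book's z; this is the end that goes against the stop bar.
- book_short: The shorter book, same look, 110 mm wide (x), 26 thick (y), 150 high (z), standing free on the board beside the taller one, centres about 190 mm apart along the board's x; either may be the nearer to the robot. Origin: centre of its bottom end. It stays standing. The glue stick and tape roll are on the board on its +y side.
- board: The fixed grey board, 360 mm (x) by 340 mm (y), 6 mm thick, on the table. Origin: centre of its underside, z up. The stop bar, plain metal, is fixed along its whole +y edge, 12 mm thick, its top 20 mm above the board's upper face. The books stand near the opposite (-y) edge.
- stop_face (a point): Middle of the stop bar's inner face (the face looking to the board's -y), 158 mm from the board's origin along +y, 10 mm above the board's upper face.
- glue_stick: Upright glue stick, 27 mm across, 85 mm high, on the board in front of (on the +y side of) the shorter book. Origin: centre of its underside. Leave alone.
- tape_roll: Roll of tape lying flat on the board beyond the glue stick, 80 mm across, 18 mm high. Origin: centre of its underside. Leave alone.
- mouse: Black computer mouse, 58 x 100 x 30 mm, on the table near the laptop. Origin: centre of its underside. Leave alone.
- scanner: White hand-held barcode scanner lying on the table, about 55 x 200 x 36 mm, right of the board. Origin: underside, middle of its handle. Leave alone.
- stapler: Stapler, 35 x 130 x 45 mm, on the table. Origin: centre of its underside. Leave alone.
- mug: White mug, 80 mm across, 90 mm high, on the table. Origin: centre of its underside. Leave alone.
There are look-alikes about, which are no part of the job. What is shaped like the book_tall but orange or purple is not meant.

How it is judged (in metres and radians):
On the way:
1. the taller book lies flat on the board, label up, tipped towards the stop bar (angle between book_tall's own y axis and vertical above 3.06 rad and height (world z) of tall_centre below 0.03 m and linear speed of book_tall below 0.02 m/s), for 0.2 s.
At the end, for the whole second after the job is handed in: The taller book lies at rest flat on the board, label up (within about 5 degrees), its top end within 6 mm of the stop bar and square to it within 4 degrees, and the shorter book still stands within 15 mm of where it was (all of step 1 and y of tall_top in the frame of board between 0.152 and 0.162 m and x of tall_centre in the frame of board between -0.17 and 0.17 m and angle between the z axis of book_tall and the y axis of board, either way round below 0.07 rad and angle between book_short's own z axis and vertical below 0.1 rad and distance of book_short from where it was at the start of the episode below 0.015 m); the robot touches nothing.
It fails at once if the taller book is lifted while upright or leaning (its centre rises more than 14 mm above its height at the start) (height (world z) of tall_centre above 0.125 m).
It fails at once if the taller book is lifted or carried while lying flat (its centre more than 24 mm above its height when lying on the board) (angle between book_tall's own y axis and vertical above 3 rad and height (world z) of tall_centre above 0.045 m).
It fails at once if the shorter book is tipped or shoved (more than 6 degrees or 15 mm) (angle between book_short's own z axis and vertical above 0.1 rad or distance of book_short from where it was at the start of the episode above 0.015 m).
It fails at once if another thing on the board or table is moved more than 15 mm (distance of any of glue_stick, tape_roll, mouse, scanner, stapler, mug from where it was at the start of the episode above 0.015 m).
It also fails if it takes over 40 s, if anything falls off the work surface, if the arm or the gripper's body presses on something with over 40 N, if the wrist force passes 120 N, or if a joint passes its speed limit or range.

## Working session

There is one attempt and no reset: what is moved stays moved. The work goes in short steps, each a Python script; the robot and the scene stay as the last script left them, time stands still between calls to the robot, and variables do not carry over. Pictures are saved under pics/ and viewed, and the job is handed in when it is done.

```bash
mkdir -p pics
python3 - <<'E'
from station import r
import cv2, pickle
for n in ("side","top"):
    s=r.snapshot(n)
    pickle.dump(s,open(f"{n}0.pkl","wb"))
    cv2.imwrite(f"pics/{n}0.png",cv2.cvtColor(s["frame"],cv2.COLOR_RGB2BGR))
    print(n,s["fx"],s["fy"],s["cx"],s["cy"],s["dist_coeffs"],s["R"],s["t"])
s=r.sense();print(s)
E
```

```text
side 430.1003903167017 430.1003903167017 275.84061413039836 205.66794779860743 [-0.12183952  0.          0.          0.          0.        ] [[ 0.81485348 -0.57960345  0.00858212]
 [-0.41451194 -0.59297614 -0.69033264]
 [ 0.40520817  0.55896256 -0.72344122]] [-0.44556949  0.25492618  1.21208447]
top 463.0236021420729 463.0236021420729 273.8580197230235 212.20377322261837 [-0.05621011  0.          0.          0.          0.        ] [[-0.01469493 -0.99988505 -0.0037357 ]
 [-0.9962258   0.0149606  -0.08550052]
 [ 0.08554658  0.00246518 -0.99633112]] [-0.03223793  0.51641286  1.40511903]
{'clock': 0.1, 'joints': array([ 6.22983519e+01,  5.25883742e+00,  7.05736190e+01,  5.65833225e-04,
        1.04265867e+02, -3.24756985e+00]), 'joint_vel': array([-0.04632663, -0.05789673, -0.08104062, -0.15805692, -0.04844868,
       -0.11843025]), 'joint_torque': array([ 2.30252124e-03, -4.47855127e+01, -4.07570171e+01,  7.00416835e-02,
        2.84100889e-02, -1.19309038e-04]), 'tcp_pos': array([0.2483947 , 0.54623169, 0.40363264]), 'orientation': array([-1.79901865e+02, -6.11781220e-03,  1.55546055e+02]), 'contact_force': array([0.31774228, 0.1348153 , 0.61769355]), 'torque': array([-0.00706365,  0.00164139, -0.01841897]), 'opening': 0.08780486041529915}
```

View pics/side0.png

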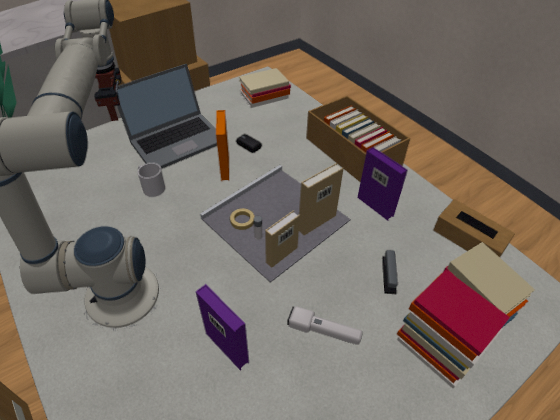

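View pics/top0.png

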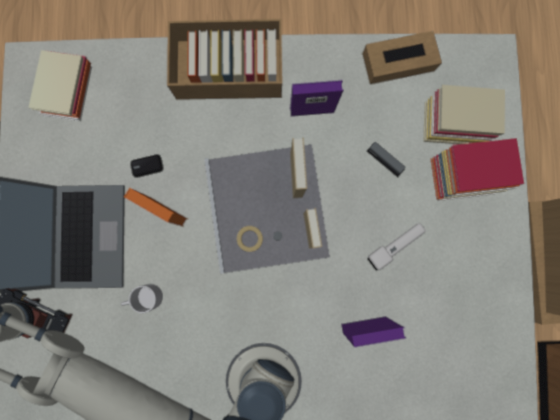

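Run:
```python
import cv2
a=cv2.imread("pics/top0.png")[125:285,195:345]; cv2.imwrite("pics/topcrop0.png",cv2.resize(a,None,fx=3.7,fy=3.7,interpolation=cv2.INTER_CUBIC))
a=cv2.imread("pics/side0.png")[150:285,190:360]; cv2.imwrite("pics/sidecrop0.png",cv2.resize(a,None,fx=4.4,fy=4.4,interpolation=cv2.INTER_CUBIC))
```

```text
(no output)
```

View pics/topcrop0.png

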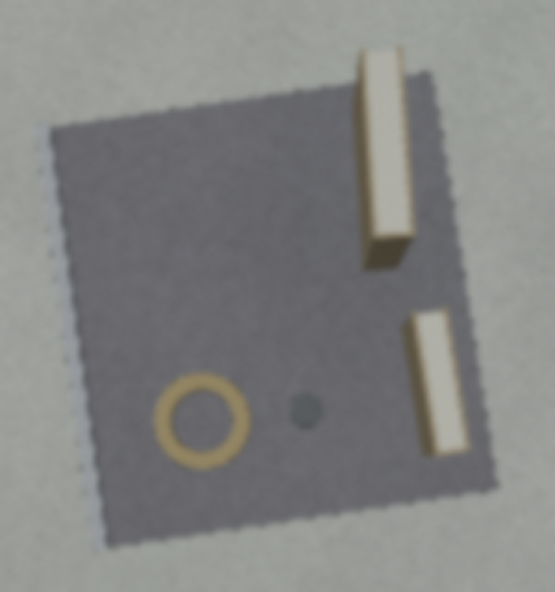

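View pics/sidecrop0.png

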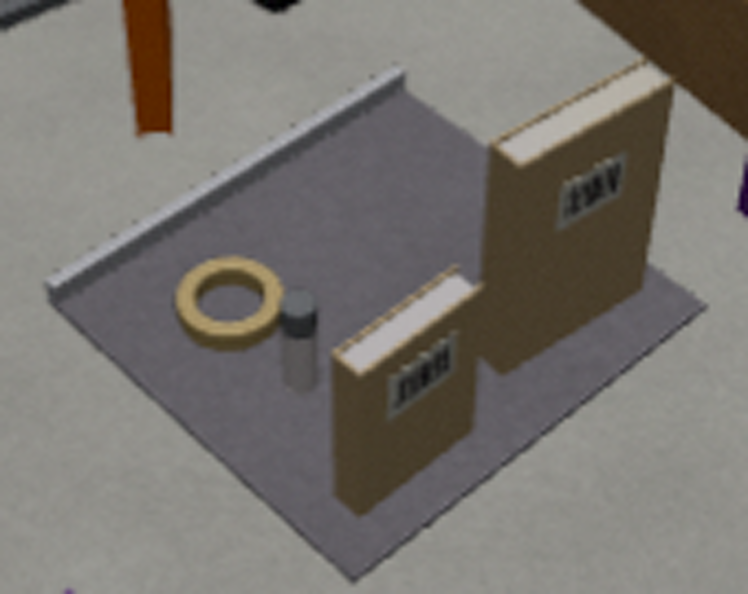

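```bash
cat > h.py <<'E'
import numpy as np, cv2, pickle
from scipy.optimize import least_squares
def proj(s,X):
    R=np.array(s["R"]);K=np.array([[s["fx"],0,s["cx"]],[0,s["fy"],s["cy"]],[0,0,1]])
    p,_=cv2.projectPoints(np.asarray(X,float).reshape(-1,1,3),cv2.Rodrigues(R)[0],np.asarray(s["t"],float),K,np.asarray(s["dist_coeffs"],float))
    return p[:,0]
def tf(p,L,z0=0):
    c,s=np.cos(p[2]),np.sin(p[2]);L=np.asarray(L,float)
    return np.c_[p[0]+c*L[:,0]-s*L[:,1],p[1]+s*L[:,0]+c*L[:,1],L[:,2]+z0]
def fit(obs,p0,z0=0):
    # obs: list of (snap, local pts, pix)
    f=lambda p: np.concatenate([(proj(s,tf(p,L,z0))-np.array(x)).ravel() for s,L,x in obs])
    q=least_squares(f,p0,loss="soft_l1"); return q.x, f(q.x).reshape(-1,2)
E
python3 - <<'E'
from h import *
T=pickle.load(open("top0.pkl","rb"));S=pickle.load(open("side0.pkl","rb"))
t=lambda a: (np.array(a)+.5)/3.7-.5+[195,125]
s=lambda a: (np.array(a)+.5)/4.4-.5+[190,150]
np.set_printoptions(precision=4,suppress=True)
B=[(.18,-.17,.006),(-.18,-.17,.006),(-.18,.158,.006),(.18,.158,.006)]
b,e=fit([(T,B,t([(430,73),(497,487),(108,546),(52,130)])),(S,B,s([(705,307),(352,580),(57,302),(405,92)]))],[.5,0,0])
print("board",b,np.degrees(b[2]),e.tolist())
def book(w,th,h,tt,ss):
    top=[(w,th,h),(w,-th,h),(-w,-th,h),(-w,th,h)]
    ls=[(w,th,h),(w,-th,h),(-w,-th,h),(-w,th,h),(-w,-th,0),(w,-th,0)]
    p,e=fit([(T,top,t(tt)),(S,ls,s(ss))],[.5,0,0],.006)
    c,sn=np.cos(b[2]),np.sin(b[2]);d=p[:2]-b[:2]
    print("book",p,"yaw",np.degrees(p[2]),"in board",c*d[0]+sn*d[1],-sn*d[0]+c*d[1],"resid",np.abs(e).max(0),np.round(e,1).tolist())
book(.07,.015,.21,[(362,50),(402,47),(412,237),(372,237)],[(640,62),(672,85),(515,167),(490,143),(503,375),(642,292)])
book(.055,.013,.15,[(412,313),(447,309),(467,452),(432,455)],[(455,265),(480,288),(360,375),(335,350),(360,515),(475,430)])
g,e=fit([(T,[(0,0,.085)],t([(306,411)])),(S,[(0,0,.085)],s([(299,302)]))],[.5,0,0],.006);print("glue",g[:2])
g,e=fit([(T,[(0,0,.018)],t([(202,421)])),(S,[(0,0,.018)],s([(229,298)]))],[.5,0,0],.006);print("tape",g[:2],e)
E
```

```text
board [ 0.5316 -0.0165  0.1311] 7.510566633221258 [[0.49694431562380714, -0.4897296895735792], [0.10357575542190034, 0.825348463148373], [0.2699081880585652, 0.35974275648169396], [-0.10697788380409179, -0.9354516379957545], [0.17139485016849676, -0.6725881041469961], [-0.23913370316756755, -0.3215893086781989], [-0.44898093537688055, 0.7654144769816469], [0.0021130480092210746, -0.7888379385642565]]
book [ 0.6305 -0.1109  0.0349] yaw 1.998509184318999 in board 0.0857087890181792 -0.10645205742668788 resid [0.9883 0.9476] [[-0.1, -0.2], [0.2, 0.1], [0.4, -0.0], [0.0, 0.6], [1.0, -0.9], [0.6, -0.9], [0.3, 0.1], [-0.8, -0.2], [-1.0, 0.5], [-0.2, -0.2]]
book [ 0.4602 -0.1502  0.1278] yaw 7.320188551897803 in board -0.08823029484040817 -0.12323363293896711 resid [1.312  0.8565] [[0.1, -0.6], [-0.2, -0.9], [0.3, -0.5], [0.5, 0.1], [0.0, -0.0], [0.7, -0.3], [-0.6, -0.0], [-1.3, 0.3], [-0.6, 0.4], [-0.5, 0.1]]
glue [ 0.4418 -0.0495]
tape [0.4359 0.0359] [[ 0.2841  0.0906]
 [-0.0841 -0.4349]]
```

Candidates (side px): cream tall (320,200), cream short (282,240), purple (382,183) and (223,325), and orange (222,145). The cream one at (320,200) is the one meant: plain cream, the taller of the two on the board, label away from the bar. The enlarged crops confirm it. Next is the approach and tip.

Run:
```python
from station import r
import numpy as np,cv2
np.set_printoptions(precision=3,suppress=True)
th=np.radians(2.0); ux=np.array([np.cos(th),np.sin(th)]);uy=np.array([-np.sin(th),np.cos(th)])
c=np.array([.6305,-.1109])
P=c-uy*.075
for yaw in (92,-88):
    print(yaw,r.inverse_kinematics([*P,.36],[180,0,yaw]), r.inverse_kinematics([*P,.47],[180,0,yaw]))
    q=r.inverse_kinematics([c[0],c[1]-.03,.196],[180,0,yaw+5.5]);print(q)
```

```text
92 [-19.313  14.324  64.91    0.    100.766 -21.313] [-19.313  16.46   51.184   0.    112.356 -21.313]
[-15.614  15.463  80.35    0.     84.187 -23.114]
-88 None None
None
```

Run:
```python
from station import r
import numpy as np,cv2
np.set_printoptions(precision=3,suppress=True)
th=np.radians(2.0);uy=np.array([-np.sin(th),np.cos(th)])
c=np.array([.6305,-.1109])
o=[180,0,92]
s=r.sense()
r.servo_line([*s["tcp_pos"][:2],.49],speed=.3)
P=c-uy*.075
r.reach([*P,.47],o)
r.servo_line([*P,.357],speed=.2)
s=r.sense();print(s["clock"],s["tcp_pos"],s["orientation"],s["contact_force"])
P=c-uy*.035   # ~10 mm off the cover
r.servo_line([*P,.357],speed=.08)
s=r.sense();print(s["clock"],s["tcp_pos"],s["orientation"],s["contact_force"])
for n in ("side","top"):
    f=r.snapshot(n)["frame"]; cv2.imwrite(f"pics/{n}1.png",cv2.cvtColor(f,cv2.COLOR_RGB2BGR))
a=cv2.imread("pics/side1.png")[80:285,190:460]; cv2.imwrite("pics/s1c.png",cv2.resize(a,None,fx=2.9,fy=2.9,interpolation=cv2.INTER_CUBIC))
```

```text
4.1583 [ 0.633 -0.186  0.359] [179.904   0.036  92.023] [0.077 0.223 0.452]
4.8083 [ 0.632 -0.146  0.357] [179.999   0.018  92.036] [-0.905  0.161 -0.915]
```

View pics/s1c.png

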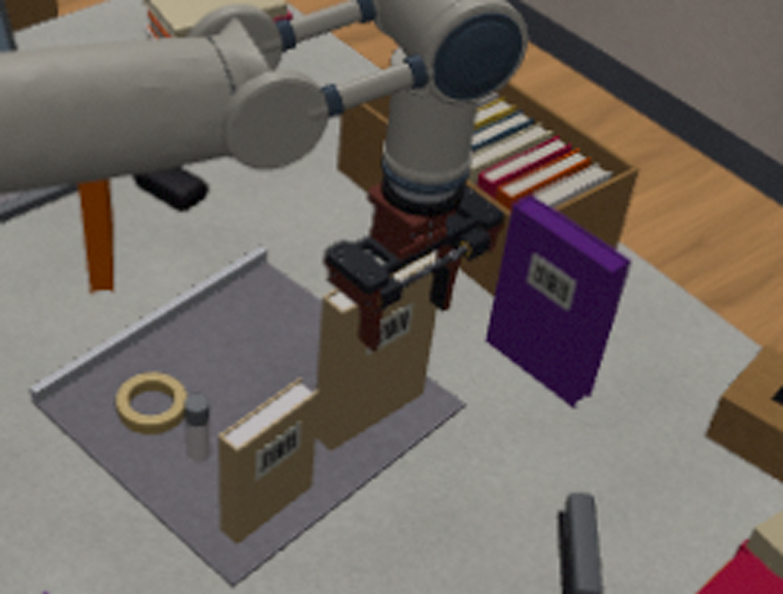

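The fingers (crop px (375,330) and (445,290)) are just behind the tall book's label cover, and the arm is clear of the short book. Pushing now.

Run:
```python
from station import r
import numpy as np,cv2
np.set_printoptions(precision=2,suppress=True)
th=np.radians(2.0);uy=np.array([-np.sin(th),np.cos(th)])
c=np.array([.6305,-.1109])
for d in (-.025,-.015,-.005,.005,.013,.021):
    r.servo_line([*(c+uy*d),.357],speed=.05)
    s=r.sense();print(d,s["clock"],s["tcp_pos"],s["contact_force"])
r.wait(.3)
for n in ("side","top"):
    f=r.snapshot(n)["frame"]; cv2.imwrite(f"pics/{n}2.png",cv2.cvtColor(f,cv2.COLOR_RGB2BGR))
a=cv2.imread("pics/side2.png")[80:285,190:460]; cv2.imwrite("pics/s2c.png",cv2.resize(a,None,fx=2.9,fy=2.9,interpolation=cv2.INTER_CUBIC))
```

```text
-0.025 5.2583 [ 0.63 -0.14  0.36] [-1.06 -1.15 -0.62]
-0.015 5.6083 [ 0.63 -0.13  0.36] [ 0.05 -0.35  0.69]
-0.005 5.9583 [ 0.63 -0.12  0.36] [-0.17  0.15 -0.06]
0.005 6.3083 [ 0.63 -0.11  0.36] [-0.04 -0.57 -0.54]
0.013 6.6167 [ 0.63 -0.1   0.36] [-0.88  0.44 -0.99]
0.021 6.925 [ 0.63 -0.09  0.36] [ 0.09  0.22 -0.88]
```

View pics/s2c.png

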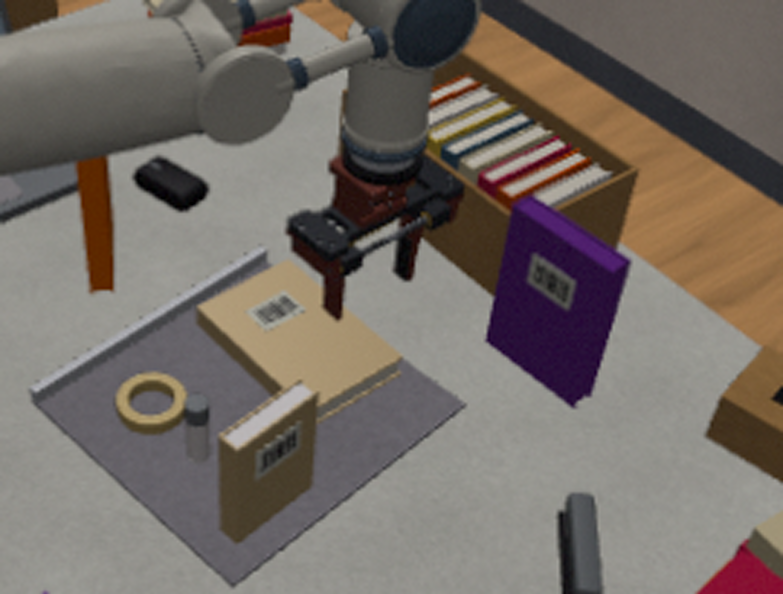

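The tall book is down flat with its label up (crop (278,310)) and its top edge is short of the bar. The short book is still standing. Backing off behind it, then measuring.

Run:
```python
from station import r
import numpy as np,cv2,pickle
th=np.radians(2.0);uy=np.array([-np.sin(th),np.cos(th)])
c=np.array([.6305,-.1109])
r.reach([*(c-uy*.07+[.005,0]),.36],[180,0,97.5])
for n in ("side","top"):
    s=r.snapshot(n);pickle.dump(s,open(f"{n}3.pkl","wb"))
    cv2.imwrite(f"pics/{n}3.png",cv2.cvtColor(s["frame"],cv2.COLOR_RGB2BGR))
print(r.sense()["clock"])
a=cv2.imread("pics/top3.png")[125:285,195:345]; cv2.imwrite("pics/t3c.png",cv2.resize(a,None,fx=3.7,fy=3.7,interpolation=cv2.INTER_CUBIC))
a=cv2.imread("pics/side3.png")[150:285,190:360]; cv2.imwrite("pics/s3c.png",cv2.resize(a,None,fx=4.4,fy=4.4,interpolation=cv2.INTER_CUBIC))
```

```text
7.8833
```

View pics/t3c.png

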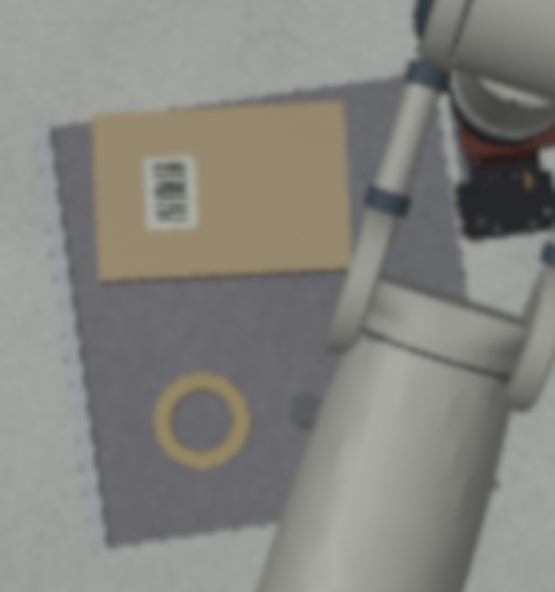

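View pics/s3c.png

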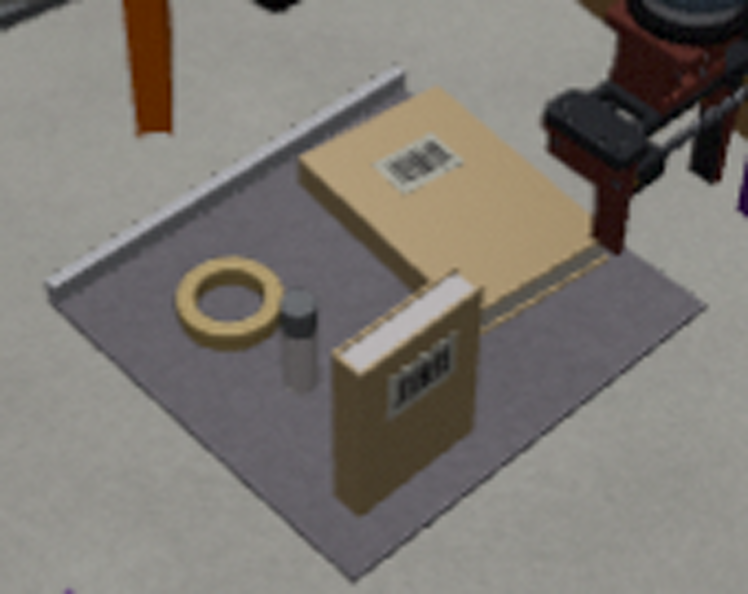

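Run:
```python
from h import *
T=pickle.load(open("top3.pkl","rb"));S=pickle.load(open("side3.pkl","rb"))
t=lambda a: (np.array(a)+.5)/3.7-.5+[195,125]
s=lambda a: (np.array(a)+.5)/4.4-.5+[190,150]
b=np.array([.5316,-.0165,.1311])
p,e=fit([(T,[(.07,.105,0),(-.07,.105,0),(-.07,-.105,0),(.07,-.105,0)],t([(94,116),(99,280),(352,268),(344,102)])),(S,[(.07,.105,0),(-.07,.105,0)],s([(437,87),(300,163)]))],[.63,0,0],.036)
def inb(q):
    c,sn=np.cos(b[2]),np.sin(b[2]);d=np.array(q)[:2]-b[:2];return np.round([c*d[0]+sn*d[1],-sn*d[0]+c*d[1]],4)
print(p,np.degrees(p[2]),np.round(e,1).tolist())
for L in [(.07,.105,0),(-.07,.105,0),(-.07,-.105,0),(.07,-.105,0),(0,-.105,0)]:
    q=tf(p,[L])[0];print(L,q,inb(q))
```

```text
[0.62640557 0.01677396 0.03636669] 2.0836576001376725 [[-0.1, -0.3], [0.3, 0.3], [0.5, 0.0], [0.2, -0.0], [0.1, -0.3], [-0.6, -1.3]]
(0.07, 0.105, 0) [0.69254163 0.12424964 0.        ] [0.178  0.1185]
(-0.07, 0.105, 0) [0.55263419 0.11915943 0.        ] [0.0386 0.1317]
(-0.07, -0.105, 0) [ 0.56026951 -0.09070172  0.        ] [ 0.0187 -0.0773]
(0.07, -0.105, 0) [ 0.70017695 -0.08561151  0.        ] [ 0.1581 -0.0906]
(0, -0.105, 0) [ 0.63022323 -0.08815662  0.        ] [ 0.0884 -0.0839]
```

```bash
cat >> h.py <<'E'
BO=np.array([.5316,-.0165]);BY=.1311
BX=np.array([np.cos(BY),np.sin(BY)]);BYv=np.array([-np.sin(BY),np.cos(BY)])
def bw(x,y): return BO+BX*x+BYv*y
E
python3 - <<'E'
from station import r
from h import *
o=[180,0,90+np.degrees(BY)]
r.reach([*bw(.092,-.130),.36],o)
r.servo_line([*bw(.092,-.130),.27],speed=.15)
s=r.snapshot("side");cv2.imwrite("pics/side4.png",cv2.cvtColor(s["frame"],cv2.COLOR_RGB2BGR))
a=cv2.imread("pics/side4.png")[80:285,160:430]; cv2.imwrite("pics/s4c.png",cv2.resize(a,None,fx=2.9,fy=2.9,interpolation=cv2.INTER_CUBIC))
s=r.sense();print(s["clock"],s["tcp_pos"],s["orientation"],s["contact_force"])
E
```

```text
8.9917 [ 0.64009951 -0.13364104  0.2717655 ] [1.79862999e+02 5.72819156e-02 9.74949797e+01] [-0.06786475  0.64647133  0.11270207]
```

View pics/s4c.png

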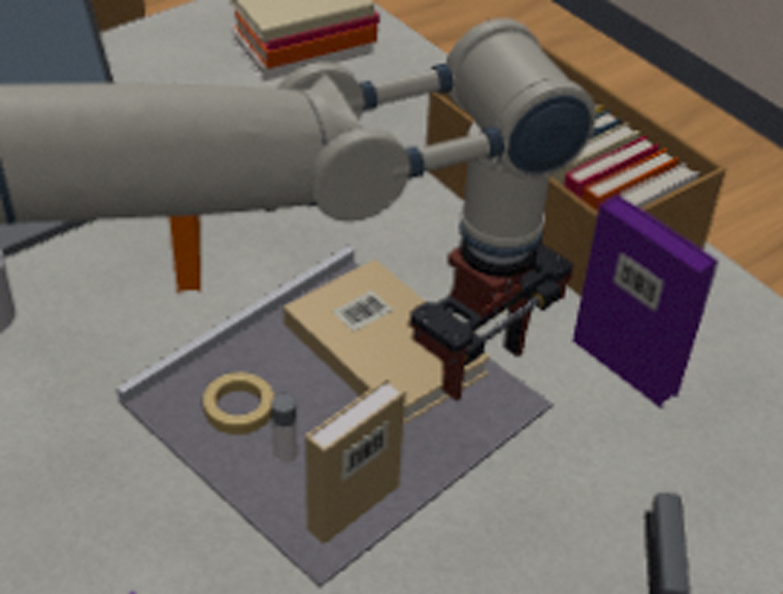

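The gripper is behind the lying book's bottom end, and the forearm is well above the short book (crop (355,460)). I'll lower it and push, watching the force.

Run:
```python
from station import r
from h import *
np.set_printoptions(precision=3,suppress=True)
r.servo_line([*bw(.092,-.130),.199],speed=.08)
r.wait(.2)
f0=r.sense()["contact_force"];print("f0",f0)
y=-.130
while y<-.045:
    st=.004 if y<-.075 else .002
    y+=st
    r.servo_line([*bw(.092,y),.199],speed=.03)
    s=r.sense();fy=BYv@(s["contact_force"]-f0)[:2]
    print(round(y,4),round(float(BYv@(s["tcp_pos"][:2]-BO)),4),round(s["clock"],2),"fy",round(float(fy),2),s["contact_force"])
    if fy<-9: print("stop");break
    if s["clock"]>26: print("time");break
```

```text
f0 [-0.46   0.587  0.371]
-0.126 -0.1257 10.51 fy -0.55 [-0.941 -0.029  0.795]
-0.122 -0.1218 10.79 fy -0.64 [-0.126 -0.019  0.561]
-0.118 -0.1178 11.07 fy -0.76 [ 0.302 -0.084  0.605]
-0.114 -0.1138 11.36 fy -1.72 [-0.233 -1.122  0.117]
-0.11 -0.1098 11.64 fy -1.01 [-0.666 -0.459 -0.036]
-0.106 -0.1058 11.93 fy 0.37 [0.244 1.052 0.302]
-0.102 -0.1018 12.21 fy -0.54 [-0.08   0.093  0.019]
-0.098 -0.0979 12.49 fy -1.23 [ 0.737 -0.497 -0.113]
-0.094 -0.0938 12.78 fy -0.79 [ 0.894 -0.03   0.114]
-0.09 -0.0897 13.06 fy -1.08 [ 0.686 -0.35  -0.166]
-0.086 -0.0856 13.34 fy -1.52 [ 0.731 -0.793  0.655]
-0.082 -0.0817 13.62 fy -1.42 [ 0.47  -0.722 -0.48 ]
-0.078 -0.0777 13.91 fy -0.75 [ 0.61  -0.028  0.277]
-0.074 -0.0737 14.19 fy -2.02 [ 0.986 -1.263 -0.136]
-0.072 -0.0719 14.44 fy -2.16 [ 1.236 -1.373  0.017]
-0.07 -0.0699 14.69 fy -1.88 [ 1.828 -1.003  0.184]
-0.068 -0.0678 14.94 fy -2.41 [ 0.078 -1.771  0.254]
-0.066 -0.0658 15.19 fy -1.8 [ 0.866 -1.049  0.386]
-0.064 -0.0641 15.44 fy -3.92 [ 1.542 -3.101 -0.563]
-0.062 -0.0634 15.69 fy -9.51 [ 3.929 -8.429 -1.126]
stop
```

The force rises at TCP y = -0.063, which is where bar contact is expected. I'll press slightly more to square it, then retreat and check.

Run:
```python
from station import r
from h import *
np.set_printoptions(precision=3,suppress=True)
for y in (-.0605,-.059):
    r.servo_line([*bw(.092,y),.199],speed=.02); r.wait(.2)
    s=r.sense();fy=BYv@s["contact_force"][:2]; print(y,round(float(BYv@(s["tcp_pos"][:2]-BO)),4),fy,s["contact_force"],s["torque"])
    if fy<-18: break
r.servo_line([*bw(.092,-.10),.199],speed=.05)
r.servo_line([*bw(.092,-.125),.199],speed=.1)
r.servo_line([*bw(.092,-.125),.40],speed=.25)
r.reach([.58,-.28,.42],[180,0,97.5])
for n in ("side","top"):
    s=r.snapshot(n);pickle.dump(s,open(f"{n}5.pkl","wb"))
    cv2.imwrite(f"pics/{n}5.png",cv2.cvtColor(s["frame"],cv2.COLOR_RGB2BGR))
print(r.sense()["clock"])
a=cv2.imread("pics/top5.png")[125:285,195:345]; cv2.imwrite("pics/t5c.png",cv2.resize(a,None,fx=3.7,fy=3.7,interpolation=cv2.INTER_CUBIC))
a=cv2.imread("pics/side5.png")[150:285,190:360]; cv2.imwrite("pics/s5c.png",cv2.resize(a,None,fx=4.4,fy=4.4,interpolation=cv2.INTER_CUBIC))
```

```text
-0.0605 -0.0629 -12.97690257800869 [  3.477 -12.631  -0.93 ] [-2.211 -0.647  0.342]
-0.059 -0.0624 -16.12375312802022 [  4.304 -15.696  -0.293] [-2.922 -0.658  0.634]
19.7083
```

View pics/t5c.png

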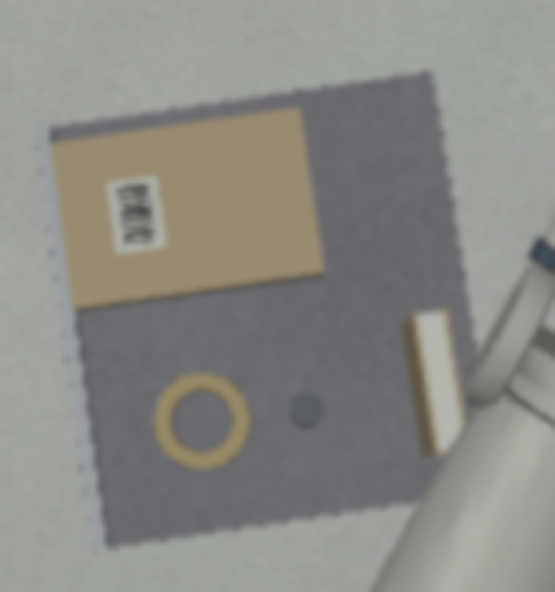

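View pics/s5c.png

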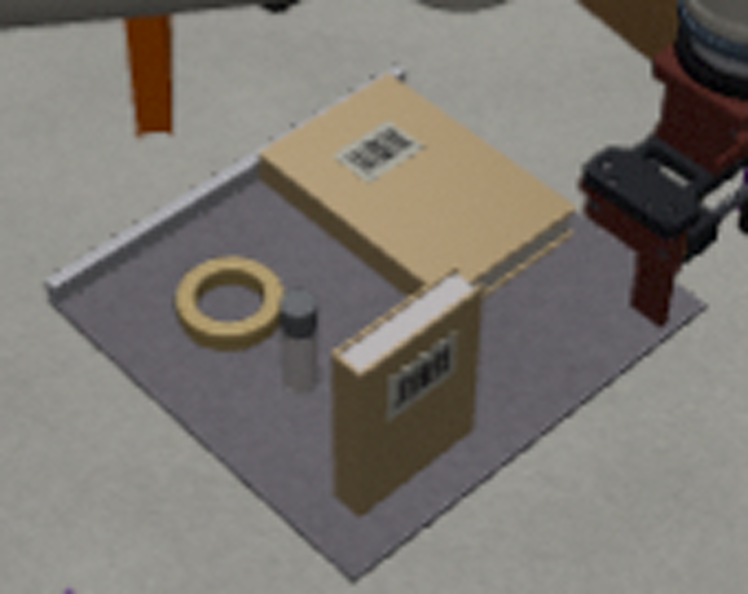

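Both views show the top end against the bar: top crop (53,143)–(77,307), side crop (262,160)–(390,75). Checking with numbers.

Run:
```python
from h import *
T=pickle.load(open("top5.pkl","rb"));S=pickle.load(open("side5.pkl","rb"))
t=lambda a: (np.array(a)+.5)/3.7-.5+[195,125]
s=lambda a: (np.array(a)+.5)/4.4-.5+[190,150]
p,e=fit([(T,[(.07,.105,0),(-.07,.105,0),(-.07,-.105,0),(.07,-.105,0)],t([(53,143),(77,307),(325,273),(301,108)])),(S,[(-.07,.105,0),(.07,.105,0),(.07,-.105,0)],s([(262,160),(390,75),(575,212)]))],[.63,0,0],.036)
q=tf(p,[(0,.105,0)])[0,:2]-BO
print(p,"angle to board deg",np.degrees(p[2]-BY),"tall_top in board",BX@q,BYv@q,np.round(e,1).tolist())
a=pickle.load(open("side0.pkl","rb"))["frame"].astype(int);d=np.abs(a-S["frame"]).max(2)
for n,(x0,y0,x1,y1) in dict(short=(262,212,300,268),glue=(252,214,264,241),tape=(228,206,256,232),mug=(138,160,168,198),scanner=(285,300,365,345),stapler=(380,245,400,296),mouse=(234,130,264,155)).items(): print(n,(d[y0:y1,x0:x1]>30).sum())
```

```text
[0.61287514 0.04452997 0.12683164] angle to board deg -0.24455922894262813 tall_top in board 0.08900400205542015 0.15488062229382843 [[0.2, 0.1], [-0.4, 0.4], [0.5, -0.0], [0.5, -0.0], [-0.7, -1.4], [-0.0, -0.1], [0.6, -0.5]]
short 62
glue 0
tape 0
mug 14
scanner 0
stapler 0
mouse 580
```

Run:
```python
from station import r
from h import *
a=pickle.load(open("top0.pkl","rb"))["frame"].astype(int);b=pickle.load(open("top5.pkl","rb"))["frame"]
d=np.abs(a-b).max(2)
for n,(x0,y0,x1,y1) in dict(mouse=(128,150,166,180),mug=(122,282,165,314),short_left=(304,206,318,240)).items(): print(n,(d[y0:y1,x0:x1]>30).sum())
s=r.sense();print(s["clock"],s["contact_force"]); r.hand_in()
```

```text
mouse 0
mug 0
short_left 0
19.7083 [ 0.98801058  0.35101693 -0.03525323]
the job is handed in; nothing more can be done
```

I tipped the taller cream book over towards the stop bar with the open fingers. It landed flat with its label up. I then pushed its bottom end along the board until it met the bar, pressed to about 16 N to square it, backed the gripper clear and handed in at 19.7 s.

**Tall book:** the last image fit puts the top edge at y = 0.155 m in the board frame (allowed 0.152–0.162). It is 0.24° off square and 89 mm along the board's x. The fit places the top edge 3 mm short of the bar face at 0.158 m. That is roughly the camera error of about 2 mm plus corner picking, and the sharp force rise at the end of the push suggests real contact.

**Other things:** in the before/after images the glue stick, tape roll, scanner and stapler showed no change.
- **Mouse and mug:** the side-view check disagreed for these (580 and 14 pixels changed), which I put down to the arm blocking the view. The top view showed no change for either.
- **Short book:** it still stands. 62 pixels changed around it in the side view, most likely because the tall book behind it had moved. The part checked in the top view did not change.

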